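# Park the sauce pan on its board and turn the pan warmer off

### The job

The sauce is done: take the small pan off the pan warmer and set it, kept level all the way, in the middle of the wooden board that lies on the hob, with its handle pointing to the left as the robot sees it, square with the board. Turn the warmer off: its thermostat knob fully anticlockwise, to the stop. Do not knock over or push aside the mill, the bottles or the little tub standing round the work.

Things in the scene. Friction and masses are not known exactly. Their poses are not given: they have to be found in the camera images.
- thermostat (a joint): Thermostat knob on the sloped front deck of the warmer. 0 = off, at the anticlockwise end stop; it grows clockwise (seen from above) to 4.7 rad, full heat. It stays where it is left and needs about 0.05 N m to turn.
- thermostat_grip (a point): On the knob axis, 26 mm above the deck; turns with the knob. Black knob: round skirt 47 across and 6 high, on it a bar grip 46 long, 13 wide, 30 high in all. Own x = along the bar to its white pointer; own z = the axis out of the deck, leaning 18 degrees from vertical to the front (robot). At 0 the pointer points to the front left, 135 degrees anticlockwise from the back.
- warmer: Low steel pan warmer (electric hot plate), fixed, 112 wide (y), 175 deep (x from -96 to +78) and 50 high; origin under its middle, x to its back, z up. Its front 56 mm is the deck, sloping down to 22 mm at the front edge; the knob stands 67 mm in front of the origin.
- warmer_plate (a point): Centre of the top of the warmer's black iron plate, 104 mm across, 50 mm above the table. Axes as the warmer's.
- pan: Small steel sauce pan, 0.25 to 0.45 kg, on the warmer: round open bowl, 107 across the rim, 96 across the flat base, walls 3 thick, rim 46 above the base. One handle, 24 wide, runs from the bowl along the pan's -y, rising from 38 above the base at the bowl to 77 at its tip, 138 from the bowl's centre. Origin at base level, z up; bowl's centre at y = +42 mm.
- pan_centre (a point): Centre of the underside of the pan's bowl. Axes as the pan's.
- pan_handle (a point): Point in the middle of the pan's handle, 82 mm from the bowl's centre and 55 mm above the base level. Axes as the pan's.
- board: Square light wooden pan board, 122 x 122 x 14 mm, fixed, lying on the black glass of the unused induction hob to the right of the warmer (glass 66 mm above the table); origin at the centre of its underside, x to the back, y to the left, z up; grooves along its x.
- mill: Dark wooden pepper mill, 58 across, 190 high, standing on the table between warmer and hob; origin at the centre of its foot. Not to be disturbed.
- bottle_b: Green squeeze bottle with a white nozzle, 52 across, 196 high (38 across above 136), standing on the table between warmer and hob; origin at the centre of its foot. Not to be disturbed.
- bottle_a: Yellowish squeeze bottle with a red nozzle, 52 across, 172 high (38 across above 119), standing on the hob, to the left of the board and a little nearer the robot; origin at the centre of its foot. Not to be disturbed.
- crock: Crock of utensils behind the warmer, fixed, 110 across and 190 high, utensils up to 265; origin at the centre of its foot.
- quart: Round white tub on the hob, behind and to the right of the board, fixed, 113 across and 142 high; origin at the centre of its foot.
- cup: Tall pale cup with a black domed lid on the hob, behind and to the left of the board, fixed, 94 across and 174 high; origin at the centre of its foot.
- ramekin: Small steel tub, 77 across and 40 high, on the hob to the right of the board; origin at the centre of its foot. Not to be disturbed.

How it is judged:
At the end, for the whole second after the job is handed in: The thermostat stands within 0.08 rad of its anticlockwise stop; the pan is at rest, upright and flat on the board, its bowl's centre within 22 mm of the board's centre and its handle pointing left, within 20 degrees of the board's own y direction (value of joint thermostat below 0.08 rad and horizontal distance between pan_centre and board below 0.022 m and z of pan in the frame of board below 0.018 m and angle between pan's own z axis and vertical below 0.06 rad and y of pan_handle in the frame of board above 0.04 m and angle between the y axis of pan and the y axis of board, either way round below 0.35 rad and linear speed of pan below 0.02 m/s); the robot touches nothing.
It fails at once if the pan is tipped by more than 20 degrees, so that its sauce would spill (angle between pan's own z axis and vertical above 0.35 rad).
It fails at once if the pepper mill is knocked over or pushed more than 25 mm from its place (distance of mill from where it was at the start of the episode above 0.025 m or angle between mill's own z axis and vertical above 0.35 rad).
It fails at once if the squeeze bottle on the hob is knocked over or pushed more than 25 mm from its place (distance of bottle_a from where it was at the start of the episode above 0.025 m or angle between bottle_a's own z axis and vertical above 0.35 rad).
It fails at once if the squeeze bottle beside the warmer is knocked over or pushed more than 25 mm from its place (distance of bottle_b from where it was at the start of the episode above 0.025 m or angle between bottle_b's own z axis and vertical above 0.35 rad).
It fails at once if the small tub is knocked over or pushed more than 25 mm from its place (distance of ramekin from where it was at the start of the episode above 0.025 m or angle between ramekin's own z axis and vertical above 0.35 rad).
It also fails if it takes over 72 s, if anything falls off the work surface, if the arm or the gripper's body presses on something with over 40 N, if the wrist force passes 120 N, or if a joint passes its speed limit or range.

### The arm

A 6-joint arm with a two-finger parallel gripper is mounted at the origin on a cart in front of the work surface, level with it; the furniture and walls round the work are solid. World frame = base frame: x ahead of the robot, y to its left, z up, the work surface at z = 0. Lengths are in m, angles in rad, forces in N, time in s.
With the tool pointing down it reaches from about 0.375 to 0.925 m from the base axis. Payload 5.7 kg.
Tool frame: the origin (TCP) lies midway between the tips of the shut fingers; the grasp point (between the pads) lies 19 mm behind it; z points along the fingers, y is the line along which they close (so a half turn about z gives the same grasp; the last joint's range is limited). The gripper opens to 88 mm and grips with 3 to 60 N. Pads are 20 mm wide; open, the fingers measure 115 mm over their backs; the gripper's body (75 mm by 178 mm) begins 61 mm behind the grasp point.
Start: joints at [1.052, 0.359, 1.51, -0, 1.272, -0.115], TCP at [0.236, 0.552, 0.223] pointing down, gripper open.
Joint ranges: [-2.97, 2.97], [-1.01, 2.36], [0.21, 2.38], [-0.96, 4.11], [0.2, 2.71], [-2.98, 2.98]. Speed limits (rad/s): [2.39, 2.39, 3.14, 3.14, 3.14, 3.14].

### API

Orientations are given as a unit quaternion [x, y, z, w].
In Python, from bench import move_ptp, servo_line, goto_joints, move_gripper, sleep, inverse_kinematics, capture, PlanningError, close_job, spot_in, silhouettes, current_clock, current_joint_pos, current_qvel, current_joint_torque, current_position, current_orientation, current_force, current_torque, current_finger_gap, current_grip_force gives the robot as it stands. Calls block until the motion is done:
- move_ptp(position, orientation): joint-space move of the TCP to a pose.
- servo_line(position, orientation=None, rate=0.15, contact_N=None): straight line of the TCP; orientation=None keeps the orientation; rate is the mean speed in m/s. With contact_N (N) it stops when the force on the tool has changed by that much, and returns True; else False.
- goto_joints(angles): joint-space move.
- move_gripper(opening): finger opening in m; the grip force is fixed at half the most; returns when the fingers have stopped.
- sleep(seconds).
- inverse_kinematics(position, orientation): joint angles nearest the present ones, or None.
- capture(name): name is "scene" or "top"; returns a dict with "image" (400x640x3 uint8, blue, green, red), "range_z" (400x640 float32, m along the optical axis (not along the pixel's ray), 0 where there is no reading), "intrinsics" (3x3 intrinsics, pixels), "k1" (the pictures are not rectified: a ray, as slopes to the right and down, at radius r is drawn at 1 + k1 r^2 times it, then the intrinsics apply), "R" (3x3) and "t" (3): a world point X has camera coordinates R X + t. Camera axes: x right, y down, z forward; pixel columns grow to the right and rows downward; lengths in m; the calibration is good to about 2 mm. A picture is of the moment at which its call begins.
A pose or a line that the arm cannot do raises PlanningError and nothing moves.
- close_job(): hands the job in; it is judged then, once.
Trained networks look in the newest picture that a camera, given by its name, has taken for a name from the list of things; names that differ only in an ending like _2 or _b are one class to them, and where a whole thing is asked for, a point or a joint stands for the part that bears it (a point fixed in the world has none). Each returns a list of dicts, best first, with "conf" (0 to 1); they miss things now and then, are a little off and sometimes report something else, mostly with a low value. They report only what shows in the picture. A call takes as long as a camera call.
- spot_in(camera, query): "xy" ([column, row] in pixels, amid what is visible of it).
- silhouettes(camera, query): "region" (400x640 bool, what is visible of it) and "xy" ([column, row] in pixels, amid what is visible of it).
Readings, each from a call of its own:
- current_clock(): time.
- current_joint_pos(): joint angles.
- current_qvel(): joint speeds.
- current_joint_torque(): joint torques, N m.
- current_position(): TCP position.
- current_orientation(): TCP orientation.
- current_force(): force on the tool from outside, world axes, zero at the start.
- current_torque(): the same for the moment, N m.
- current_finger_gap(): finger opening in m.
- current_grip_force(): force on a finger pad.
Only numpy, scipy, OpenCV 4.12 (cv2) and the standard library are available. Lean on these libraries where they do the work, as an engineer would, in place of code of your own. Each camera call takes 0.05 s, during which the arm holds its last target. There are 200 camera calls.

## Working session

There is one attempt and no reset: what is moved stays moved. The work goes in short steps, each a Python script; the robot and the scene stay as the last script left them, time stands still between calls to the robot, and variables do not carry over. Pictures are saved under pics/ and viewed, at most 12 in all, crops included, and the job is handed in when it is done.

```bash
mkdir -p pics; ls
cat > h.py <<'E'
import numpy as np, cv2
from bench import *
from scipy.spatial.transform import Rotation as Rn
def cloud(c):
    K=c["intrinsics"]; h,w=c["range_z"].shape
    v,u=np.mgrid[:h,:w]
    xd=(u-K[0,2])/K[0,0]; yd=(v-K[1,2])/K[1,1]
    x,y=xd.copy(),yd.copy()
    for _ in range(10):
        f=1+c["k1"]*(x*x+y*y); x,y=xd/f,yd/f
    z=c["range_z"]; P=np.stack([x*z,y*z,z],-1)
    W=(P-c["t"])@c["R"]
    W[z<=0]=np.nan
    return W
E
python3 - <<'E'
from h import *
for n in("scene","top"):
    c=capture(n); cv2.imwrite(f"pics/{n}0.png",c["image"]); W=cloud(c); np.save(f"{n}W.npy",W)
    print(n,c["k1"],"cam at",-c["R"].T@c["t"], (c["range_z"]>0).mean())
    for q in["pan","board","mill","bottle_a","bottle_b","ramekin","thermostat","warmer","crock","cup","quart"]:
        for d in silhouettes(n,q)[:2]:
            P=W[d["region"]];P=P[~np.isnan(P[:,0])]
            if len(P): print(q,round(d["conf"],2),np.round(d["xy"]),len(P),np.round(np.percentile(P,[3,50,97],axis=0),3).tolist())
print(current_clock())
E
```

```text
pics
scene 0.01829553716510826 cam at [ 0.10058528 -0.70681763  1.07649751] 0.996078125
pan 0.6 [254. 174.] 914 [[0.385, 0.244, 0.051], [0.484, 0.315, 0.075], [0.536, 0.341, 0.123]]
board 0.67 [359. 228.] 1783 [[0.563, -0.08, 0.073], [0.616, -0.023, 0.08], [0.679, 0.035, 0.084]]
mill 0.93 [274. 185.] 851 [[0.483, 0.183, 0.015], [0.5, 0.193, 0.116], [0.528, 0.22, 0.18]]
bottle_a 0.7 [294. 178.] 779 [[0.551, 0.191, 0.017], [0.568, 0.201, 0.098], [0.594, 0.224, 0.175]]
bottle_a 0.61 [321. 198.] 923 [[0.551, 0.053, 0.065], [0.567, 0.064, 0.15], [0.595, 0.11, 0.224]]
bottle_b 0.7 [294. 178.] 779 [[0.551, 0.191, 0.017], [0.568, 0.201, 0.098], [0.594, 0.224, 0.175]]
bottle_b 0.61 [321. 198.] 923 [[0.551, 0.053, 0.065], [0.567, 0.064, 0.15], [0.595, 0.11, 0.224]]
ramekin 0.94 [390. 244.] 784 [[0.619, -0.159, 0.067], [0.66, -0.118, 0.084], [0.687, -0.091, 0.108]]
thermostat 0.58 [230. 192.] 210 [[0.39, 0.28, 0.031], [0.41, 0.295, 0.047], [0.431, 0.311, 0.067]]
thermostat 0.41 [370. 167.] 1883 [[0.685, 0.026, 0.067], [0.71, 0.047, 0.193], [0.758, 0.101, 0.24]]
warmer 0.62 [239. 198.] 1056 [[0.
[... 1103 characters left out ...]
0.546, 0.357, 0.063]]
warmer 0.21 [264. 262.] 2509 [[0.379, 0.243, 0.05], [0.502, 0.298, 0.055], [0.547, 0.338, 0.123]]
crock 0.89 [229. 199.] 3053 [[0.585, 0.255, 0.003], [0.655, 0.299, 0.104], [0.709, 0.347, 0.252]]
crock 0.31 [262. 263.] 2489 [[0.382, 0.245, 0.05], [0.502, 0.297, 0.055], [0.548, 0.338, 0.123]]
cup 0.75 [316. 115.] 2295 [[0.683, 0.034, 0.07], [0.701, 0.079, 0.218], [0.755, 0.11, 0.24]]
cup 0.3 [275. 296.] 2124 [[0.386, 0.25, 0.021], [0.429, 0.309, 0.039], [0.546, 0.358, 0.063]]
quart 0.83 [361.  97.] 2851 [[0.687, -0.109, 0.079], [0.736, -0.057, 0.158], [0.79, -0.006, 0.208]]
quart 0.62 [340. 183.] 1008 [[0.55, 0.062, 0.07], [0.561, 0.088, 0.166], [0.59, 0.104, 0.229]]
1.2
```

Run:
```python
import cv2
a=cv2.imread("pics/scene0.png")[120:290,190:440]; cv2.imwrite("pics/s1.png",cv2.resize(a,None,fx=3.2,fy=3.2,interpolation=2))
a=cv2.imread("pics/top0.png")[80:340,180:440]; cv2.imwrite("pics/t1.png",cv2.resize(a,None,fx=2.3,fy=2.3,interpolation=2))
```

```text
(no output)
```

View pics/s1.png

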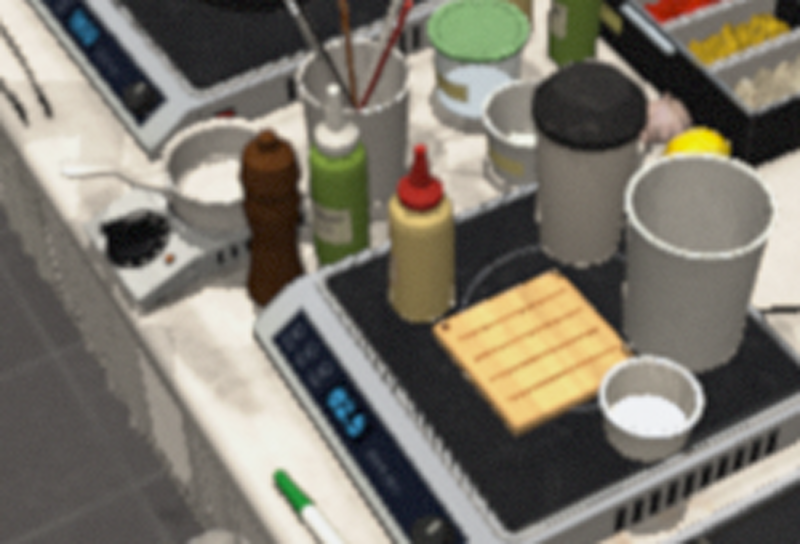

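View pics/t1.png

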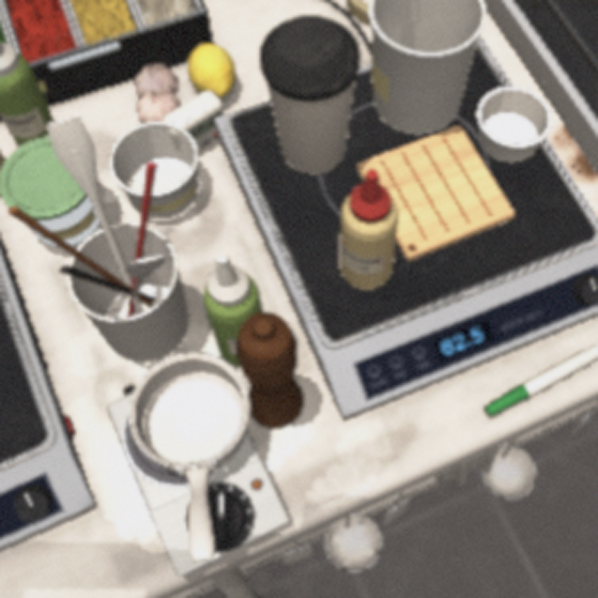

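The pictures show the pan's handle reaching over the left half of the knob, with the knob at about (276,304) in the top view. The mill and green bottle stand right of the pan, and the yellow bottle and cup are left of the board. I'll fit the geometry from both depth clouds next.

```bash
cat > fit.py <<'E'
from h import *
from scipy.optimize import least_squares
S=np.load("sceneW.npy");T=np.load("topW.npy")
def sel(W,x,y,z):
    P=W.reshape(-1,3);P=P[~np.isnan(P[:,0])]
    return P[(P[:,0]>x[0])&(P[:,0]<x[1])&(P[:,1]>y[0])&(P[:,1]<y[1])&(P[:,2]>z[0])&(P[:,2]<z[1])]
def circ(P,r,c0):
    s=least_squares(lambda c:np.hypot(P[:,0]-c[0],P[:,1]-c[1])-r,c0,loss="soft_l1",f_scale=.002)
    return np.round(s.x,4),len(P),round(float(np.median(np.abs(s.fun))),4)
for n,W in(("scene",S),("top",T)):
    print(n)
    for nm,r,c0,z in[("mill",.029,(.505,.21),(.02,.05)),("mill hi",.022,(.505,.21),(.1,.17)),("botb",.026,(.575,.21),(.03,.13)),("bota",.026,(.575,.08),(.085,.17)),("crock",.055,(.65,.3),(.03,.17)),
      ("cup",.047,(.72,.07),(.09,.2)),("quart",.0565,(.735,-.06),(.09,.18)),("ramekin",.0385,(.655,-.125),(.075,.1)),("pan",.052,(.5,.295),(.088,.1)),("panwall",.05,(.5,.295),(.06,.085))]:
        m=r+.015
        P=sel(W,(c0[0]-m,c0[0]+m),(c0[1]-m,c0[1]+m),z)
        d=np.hypot(P[:,0]-c0[0],P[:,1]-c0[1]); P=P[(d<r+.015)&(d>r*.4)]
        if len(P)>5: print(nm,circ(P,r,c0),round(P[:,2].max(),3))
    P=sel(W,(.54,.7),(-.12,.06),(.0765,.09)); 
    d=np.hypot(P[:,0]-.567,P[:,1]-.083)>.034; d&=np.hypot(P[:,0]-.655,P[:,1]+.125)>.042; P=P[d]
    rr=cv2.minAreaRect((P[:,:2]*1000).astype(np.float32)); print("board",rr,np.median(P[:,2]))
    P=sel(W,(.36,.47),(.22,.37),(.09,.14)); A=P.mean(0); u,s,v=np.linalg.svd(P-A,full_matrices=False)
    print("handle",len(P),A.round(4),v[0].round(3),P.min(0).round(3),P.max(0).round(3))
    P=sel(W,(.37,.45),(.25,.34),(.045,.078)); print("knobtop",len(P),P.mean(0).round(4))
    P=sel(W,(.36,.6),(.2,.42),(.046,.054)); rr=cv2.minAreaRect((P[:,:2]*1000).astype(np.float32)); print("warmtop",rr)
    P=sel(W,(.36,.6),(.235,.40),(.012,.054)); rr=cv2.minAreaRect((P[:,:2]*1000).astype(np.float32)); print("warm",rr)
    P=sel(W,(.45,.56),(.25,.35),(.04,.06)); print("panfloor",len(P),np.median(P[:,2]))
    for zz in [(.055,.075)]: pass
E
python3 fit.py
```

```text
scene
mill (array([0.5078, 0.2189]), 175, 0.0027) 0.05
mill hi (array([0.5078, 0.2067]), 434, 0.0019) 0.17
botb (array([0.5772, 0.2182]), 506, 0.0013) 0.13
bota (array([0.5766, 0.0802]), 461, 0.001) 0.17
crock (array([0.6343, 0.3037]), 914, 0.0057) 0.17
cup (array([0.7341, 0.0767]), 814, 0.0023) 0.199
quart (array([ 0.7393, -0.0544]), 1603, 0.0057) 0.18
ramekin (array([ 0.6482, -0.123 ]), 367, 0.0047) 0.1
pan (array([0.5001, 0.2902]), 185, 0.0023) 0.1
panwall (array([0.5019, 0.2903]), 307, 0.0015) 0.085
board ((629.61376953125, -12.910789489746094), (146.177978515625, 139.3035125732422), 89.56637573242188) 0.08021881545867647
handle 188 [0.4158 0.3082 0.1082] [-0.884  0.293  0.365] [0.368 0.248 0.09 ] [0.47  0.331 0.13 ]
knobtop 121 [0.4119 0.2968 0.0569]
warmtop ((492.97406005859375, 310.0237731933594), (218.9649658203125, 209.82411193847656), 84.62457275390625)
warm ((487.4934387207031, 305.56201171875), (222.41368103027344, 144.9420166015625), 14.971586227416992)
panfloor 351 0.0527403067766888
top
mill (array([0.5111, 0.2084]), 152, 0.0013) 0.05
mill hi (array([0.5047, 0.2092]), 
[... 216 characters left out ...]
rt (array([ 0.7358, -0.0614]), 1819, 0.0059) 0.18
ramekin (array([ 0.6512, -0.1203]), 371, 0.0044) 0.1
pan (array([0.4976, 0.2908]), 480, 0.0016) 0.099
panwall (array([0.4975, 0.2906]), 303, 0.0007) 0.085
board ((629.96630859375, -12.451286315917969), (143.4075927734375, 138.88575744628906), 89.3470458984375) 0.0795681286500754
handle 445 [0.4111 0.3094 0.1104] [-0.846  0.392  0.361] [0.366 0.247 0.09 ] [0.47  0.333 0.128]
knobtop 168 [0.4076 0.2999 0.0611]
warmtop ((523.68017578125, 322.08135986328125), (225.02920532226562, 177.74786376953125), 44.2421875)
warm ((491.6933898925781, 315.0072021484375), (216.8927764892578, 165.1240997314453), 2.527423858642578)
panfloor 1690 0.052127861073145
```

Run:
```python
from h import *
for n in("scene","top"):
    W=np.load(f"{n}W.npy"); I=cv2.imread(f"pics/{n}0.png"); H=cv2.cvtColor(I,cv2.COLOR_BGR2HSV)
    ok=~np.isnan(W[...,0]); X,Y,Z=[np.nan_to_num(W[...,i]) for i in range(3)]
    m=ok&(H[...,1]>80)&(H[...,2]>150)&(X>.5)&(X<.75)&(Y>-.13)&(Y<.08)&(Z>.074)&(Z<.086)&(np.hypot(X-.576,Y-.08)>.03)
    m=cv2.morphologyEx(m.astype(np.uint8),cv2.MORPH_OPEN,np.ones((3,3)))>0
    P=W[m]; rr=cv2.minAreaRect((P[:,:2]*1000).astype(np.float32)); print(n,"board",rr,np.median(P[:,2]),m.sum())
    c=np.array([.499,.2905])
    d=np.hypot(X-c[0],Y-c[1]); m=ok&(d>.06)&(d<.142)&(X<.47)&(Z>.088)&(Z<.14)&(Y>.25)&(Y<.36)&(Z>.096+(d-.0535)*.3-.02)
    P=W[m]; lin=[]
    for a in np.arange(.062,.14,.012):
        q=P[(d[m]>=a)&(d[m]<a+.012)]
        if len(q)>3: print("  handle d",round(a+.006,3),len(q),q.mean(0).round(4),"ang",np.degrees(np.arctan2(*(q.mean(0)[:2]-c)[::-1])).round(1), "z",np.median(q[:,2]).round(4))
    # dark knob
    m=ok&(X>.36)&(X<.46)&(Y>.24)&(Y<.36)&(H[...,2]<70)&(Z>.02)&(Z<.085)
    P=W[m]; print("  knob dark",len(P),P.mean(0).round(4),P.min(0).round(4),P.max(0).round(4)); q=P[P[:,2]>np.percentile(P[:,2],75)]; print("   top",q.mean(0).round(4))
    m=ok&(X>.36)&(X<.62)&(Y>.22)&(Y<.40)&(Z>.016)&(Z<.056)&(d>.06)&(H[...,2]>70)&(np.hypot(X-.51,Y-.21)>.035)
    P=W[m]; rr=cv2.minAreaRect((P[:,:2]*1000).astype(np.float32)); print("  warmer",rr,len(P),P.min(0),P.max(0))
I=cv2.imread("pics/top0.png")[235:330,230:310]; a=cv2.resize(I,None,fx=6,fy=6,interpolation=2)
I=cv2.imread("pics/scene0.png")[155:225,205:275]; b=cv2.resize(I,(480,480),interpolation=2); b=cv2.resize(b,(400,570))
cv2.imwrite("pics/k1.png",cv2.resize(np.hstack([a[:570],b[:570]]),(790,512)))
```

```text
scene board ((621.635986328125, -19.856266021728516), (123.92162322998047, 123.52085876464844), 89.49351501464844) 0.08002965446218044 1675
  handle d 0.068 21 [0.4324 0.3045 0.0935] ang 168.1 z 0.0939
  handle d 0.08 23 [0.4208 0.3081 0.1014] ang 167.3 z 0.1015
  handle d 0.092 24 [0.4094 0.3105 0.1144] ang 167.4 z 0.1152
  handle d 0.104 22 [0.3979 0.314  0.1183] ang 166.9 z 0.1183
  handle d 0.116 23 [0.3864 0.3165 0.1216] ang 167.0 z 0.1216
  handle d 0.128 26 [0.3748 0.3187 0.1243] ang 167.2 z 0.1244
  knob dark 237 [0.4105 0.2929 0.0421] [0.3862 0.2745 0.0203] [0.4527 0.3162 0.0675]
   top [0.4092 0.2955 0.058 ]
  warmer ((490.96075439453125, 292.84002685546875), (222.3231964111328, 170.25897216796875), 14.607592582702637) 500 [0.38351802 0.22062489 0.01604989] [0.59914728 0.39836118 0.05526504]
top board ((621.5580444335938, -19.45885467529297), (121.00645446777344, 122.26290130615234), 89.40245056152344) 0.07951295848075196 1628
  handle d 0.068 44 [0.4328 0.3061 0.0934] ang 166.7 z 0.0934
  handle d 0.08 32 [0.4216 0.3096 0.102 ] ang 166.1 z 0.1018
  handle d 0.092 48 [0.4094 0.3126 0.1158] ang 166.1 z 0.1161
  handle d 0.104 59 [0.3982 0.3157 0.1192] ang 166.0 z 0.1194
  handle d 0.116 66 [0.3867 0.3186 0.1218] ang 166.0 z 0.122
  handle d 0.128 75 [0.375  0.3219 0.1245] ang 165.8 z 0.1245
  handle d 0.14 15 [0.3678 0.3238 0.124 ] ang 165.8 z 0.1238
  knob dark 322 [0.4065 0.2946 0.0437] [0.3844 0.2746 0.0203] [0.4399 0.315  0.0693]
   top [0.4065 0.3001 0.0617]
  warmer ((502.1878967285156, 312.6098327636719), (237.64991760253906, 170.8397979736328), 2.527423620223999) 1710 [0.38149949 0.22931618 0.01623839] [0.61983374 0.39999346 0.05595563]
```

View pics/k1.png

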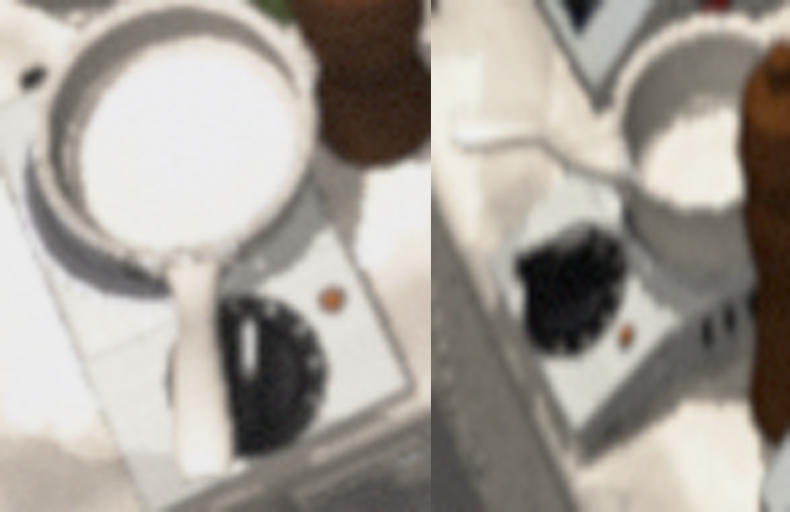

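The knob's left half is hidden under the handle, and its pointer shows at about (245,345) in the crop. A handle grasp can't fit between the bottle and cup at the board, so the plan has two stages:
1. Grip the rim and turn the pan on the warmer so the handle points left.
2. Regrasp the front rim, carry the pan, and place it.

I'll check the wall profile, free space and IK.

```bash
cat >> h.py <<'E'
def rimpose(c,zb,phi,beta,h=.034,rad=.0505,sgn=1):
    """c: bowl centre xy, zb: base z, phi deg: rim angle, beta: wall slope rad -> TCP pos, quat"""
    p=np.radians(phi); r=np.array([np.cos(p),np.sin(p),0]); k=np.array([0,0,1.])
    z=-np.cos(beta)*k-np.sin(beta)*r; y=sgn*(np.cos(beta)*r-np.sin(beta)*k); x=np.cross(y,z)
    g=np.array([c[0],c[1],zb+h])+rad*r
    return g+.019*z, Rn.from_matrix(np.stack([x,y,z],1)).as_quat()
E
python3 - <<'E'
from h import *
c=np.array([.4985,.2905])
for n in("scene","top"):
    W=np.load(f"{n}W.npy").reshape(-1,3); W=W[~np.isnan(W[:,0])]
    d=W[:,:2]-c; r=np.hypot(*d.T); a=np.degrees(np.arctan2(d[:,1],d[:,0]))%360
    b=(a<145)|(a>190)
    for z in np.arange(.054,.1,.006):
        m=b&(r>.035)&(r<.06)&(W[:,2]>=z)&(W[:,2]<z+.006); print(n,round(z+.003,3),m.sum(),np.percentile(r[m],[5,25,50,75,95]).round(4) if m.any() else "")
    m=(W[:,0]>.33)&(W[:,0]<.58)&(W[:,1]>.36)&(W[:,1]<.56)
    for y in np.arange(.36,.56,.04):
        q=W[m&(W[:,1]>=y)&(W[:,1]<y+.04)]; print("  left y",round(y,2),"zmax",q[:,2].max().round(3) if len(q) else None)
for sgn in(1,-1):
    for nm,cc,zb,ph in[("p1",c,.05,207),("p1r",c,.06,130),("p2",c,.05,183),("p2up",c,.265,183),("plup",(.6216,-.0196),.265,178),("pl",(.6216,-.0196),.08,175)]:
        p,q=rimpose(cc,zb,ph,.119,sgn=sgn); j=inverse_kinematics(p,q); print(sgn,nm,p.round(3),None if j is None else np.round(j,2))
E
```

```text
scene 0.057 87 [0.0372 0.0431 0.0459 0.0482 0.0519]
scene 0.063 68 [0.0446 0.0465 0.0477 0.05   0.0528]
scene 0.069 65 [0.0445 0.047  0.0482 0.0503 0.0528]
scene 0.075 77 [0.0455 0.0467 0.0485 0.0506 0.0537]
scene 0.081 56 [0.0448 0.0468 0.049  0.0505 0.0525]
scene 0.087 87 [0.0448 0.0468 0.0487 0.0506 0.0532]
scene 0.093 94 [0.0464 0.0491 0.0515 0.0533 0.0562]
scene 0.099 20 [0.0475 0.0498 0.0512 0.0528 0.0536]
  left y 0.36 zmax 0.057
  left y 0.4 zmax 0.073
  left y 0.44 zmax 0.072
  left y 0.48 zmax 0.072
  left y 0.52 zmax 0.071
  left y 0.56 zmax None
top 0.057 234 [0.0375 0.0439 0.0465 0.048  0.0493]
top 0.063 71 [0.0482 0.0487 0.049  0.0493 0.0498]
top 0.069 68 [0.0482 0.0486 0.0489 0.0495 0.0499]
top 0.075 72 [0.0483 0.0487 0.0491 0.0495 0.05  ]
top 0.081 60 [0.0483 0.0488 0.049  0.0493 0.0499]
top 0.087 72 [0.0483 0.0488 0.049  0.0493 0.0504]
top 0.093 321 [0.0488 0.0499 0.0512 0.0525 0.0539]
top 0.099 27 [0.0506 0.0515 0.0521 0.0531 0.0534]
  left y 0.36 zmax 0.043
  left y 0.4 zmax 0.07
  left y 0.44 zmax 0.07
  left y 0.48 zmax 0.069
  left y 0.52 zmax 0.069
  left y 0.56 zmax None
1 p1 [0.456 0.269 0.065] None
1 p1r [0.467 0.327 0.075] [ 0.57  0.49  1.73 -0.15  0.91 -1.61]
1 p2 [0.45  0.288 0.065] [ 0.47  0.43  1.9  -0.07  0.71 -2.66]
1 p2up [0.45  0.288 0.28 ] [ 0.47  0.16  1.65 -0.05  1.22 -2.7 ]
1 plup [ 0.573 -0.018  0.28 ] None
1 pl [ 0.574 -0.015  0.095] None
-1 p1 [0.456 0.269 0.065] [ 0.4   0.41  1.93  0.01  0.68 -0.09]
-1 p1r [0.467 0.327 0.075] [ 0.57  0.49  1.73 -0.15  0.91  1.53]
-1 p2 [0.45  0.288 0.065] [ 0.47  0.43  1.9  -0.07  0.71  0.48]
-1 p2up [0.45  0.288 0.28 ] [ 0.47  0.16  1.65 -0.05  1.22  0.44]
-1 plup [ 0.573 -0.018  0.28 ] [-0.16  0.21  1.59  0.02  1.23 -0.13]
-1 pl [ 0.574 -0.015  0.095] [-0.15  0.42  1.81  0.01  0.8  -0.07]
```

Run:
```python
from h import *
c=(.4985,.2905)
move_gripper(.036)
p,q=rimpose(c,.05,207,0,sgn=-1)
move_ptp(p+[0,0,.16],q)
print(servo_line(p+[0,0,.05],rate=.2)); print("contact",servo_line(p,rate=.1,contact_N=8))
print(current_position().round(4),p.round(4),current_force())
move_gripper(0); print("gap",current_finger_gap(),current_grip_force())
f0=current_force()
servo_line(p+[0,0,.012],rate=.04); sleep(.3)
print("dF",current_force()-f0,current_torque(),current_finger_gap(),current_clock())
cs=capture("scene"); ct=capture("top")
for n,cc in(("scene",cs),("top",ct)):
    W=cloud(cc).reshape(-1,3); W=W[~np.isnan(W[:,0])]
    r=np.hypot(W[:,0]-c[0],W[:,1]-c[1]); P=W[(r<.043)&(W[:,2]>.05)&(W[:,2]<.075)]
    A=np.c_[P[:,:2]-c,np.ones(len(P))]; s=np.linalg.lstsq(A,P[:,2],rcond=None)[0]; print(n,"floor slope/height",s.round(4),len(P))
a=ct["image"][80:340,180:440]; cv2.imwrite("pics/t2.png",cv2.resize(a,None,fx=2.3,fy=2.3,interpolation=2))
```

```text
False
contact False
[0.454  0.2678 0.0655] [0.4535 0.2676 0.065 ] [-0.51021836 -0.56791882  0.29370273]
gap 0.00879980349255776 28.391774699198322
dF [ -0.11398159   0.53704731 -11.33166592] [-0.13269193  0.09546008  0.03634515] 0.007157807048544521 6.1167
scene floor slope/height [0.0149 0.0322 0.0567] 134
top floor slope/height [-0.0252 -0.0285  0.0575] 289
```

View pics/t2.png

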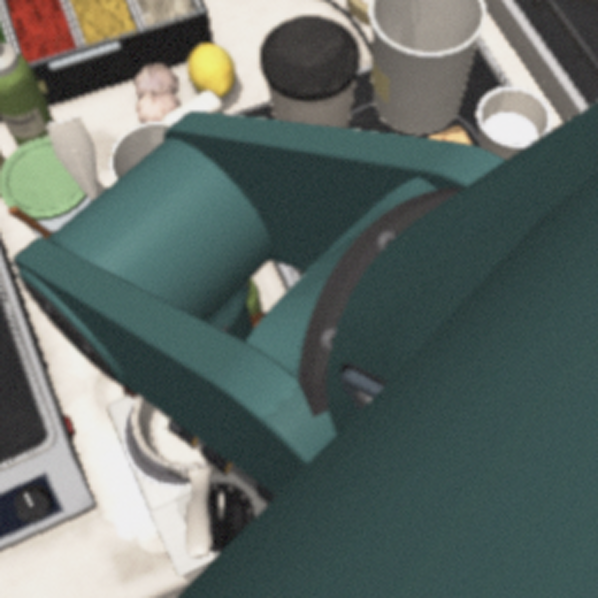

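Run:
```python
from h import *
print(current_force(),current_torque(),current_finger_gap(),current_grip_force(),current_position())
cc=capture("scene"); a=cc["image"][110:240,180:340]; cv2.imwrite("pics/s2.png",cv2.resize(a,None,fx=4.8,fy=4.6,interpolation=2))
```

```text
[-0.65796558  0.36704264 -2.3509865 ] [-0.11148896  0.13611037 -0.01597791] 0.006466823694908811 30.160912014698624 [0.45334277 0.26749042 0.07678204]
```

View pics/s2.png

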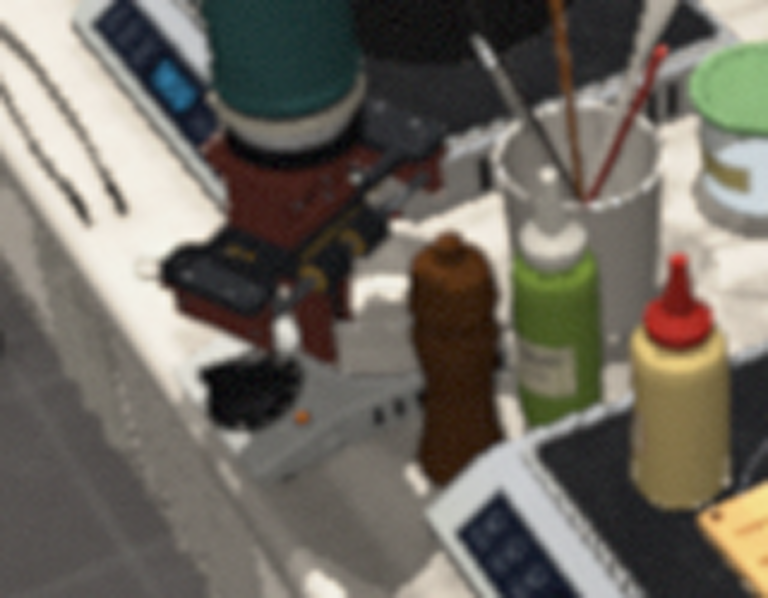

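Run:
```python
from h import *
c=(.4985,.2905)
for i in range(2):
    ct=capture("top"); W=cloud(ct); I=ct["image"]
    H=cv2.cvtColor(I,cv2.COLOR_BGR2HSV); ok=~np.isnan(W[...,0])
    P=W[ok&(H[...,1]<60)]; r=np.hypot(P[:,0]-c[0],P[:,1]-c[1])
    a=np.degrees(np.arctan2(P[:,1]-c[1],P[:,0]-c[0]))%360
    m=(r>.046)&(r<.058)&(P[:,2]>.085)&(P[:,2]<.125)
    for lo in range(0,360,20):
        k=m&(a>=lo)&(a<lo+20)
        if k.sum()>4: print(lo,k.sum(),np.percentile(P[k,2],90).round(4),end="; ")
    # handle
    h=(abs(a-166.5)<8)&(r>.095)&(r<.135)&(P[:,2]>.1)
    print("\nhandle tip z",np.median(P[h,2]).round(4),h.sum(),"gap",current_finger_gap(),current_torque().round(3),current_force().round(2))
    if i==0: sleep(.5)
```

```text
40 10 0.096; 60 25 0.0963; 80 30 0.0974; 100 19 0.1002; 120 14 0.1034; 140 27 0.1041; 160 34 0.1051; 
handle tip z 0.1403 314 gap 0.0071985307706206305 [-0.103  0.064 -0.012] [ 0.22  0.27 -3.37]
40 8 0.0957; 60 24 0.0953; 80 29 0.0974; 100 18 0.0998; 120 16 0.1034; 140 27 0.103; 160 37 0.1057; 
handle tip z 0.1403 317 gap 0.007085454340289921 [-0.114  0.097  0.013] [ 0.46  0.45 -3.47]
```

```bash
cat >> h.py <<'E'
def rimz(c,lo=.085,hi=.14):
    ct=capture("top"); W=cloud(ct); H=cv2.cvtColor(ct["image"],cv2.COLOR_BGR2HSV)
    P=W[(~np.isnan(W[...,0]))&(H[...,1]<60)]; r=np.hypot(P[:,0]-c[0],P[:,1]-c[1]); a=np.degrees(np.arctan2(P[:,1]-c[1],P[:,0]-c[0]))%360
    m=(r>.045)&(r<.06)&(P[:,2]>lo)&(P[:,2]<hi); s=""
    for l in range(0,360,20):
        k=m&(a>=l)&(a<l+20)
        if k.sum()>5: s+=f"{l}:{np.percentile(P[k,2],90):.4f} "
    return s
E
python3 - <<'E'
from h import *
c=(.4985,.2905); p=current_position()
for i in range(2):
    p[2]+=.004; servo_line(p,rate=.03); sleep(.3)
    print(rimz(c),current_finger_gap(),current_force().round(2),current_torque().round(3))
E
```

```text
40:0.0984 60:0.0992 80:0.1024 100:0.1033 120:0.1073 140:0.1078 160:0.1080  0.006701412357647842 [ 0.2  -0.14 -3.23] [-0.114  0.148 -0.023]
40:0.1021 60:0.1043 80:0.1055 100:0.1085 120:0.1108 140:0.1117 160:0.1133  0.0069556111126631475 [ 0.09  0.47 -3.46] [-0.113  0.063 -0.041]
```

Run:
```python
from h import *
c=(.4985,.2905)
for ph in(168,130):
    p,q=rimpose(c,.070,ph,0,sgn=-1); servo_line(p,q,rate=.05)
p,q=rimpose(c,.051,130,0,sgn=-1)
print("contact",servo_line(p,q,rate=.04,contact_N=6),current_position()-p,current_force())
move_gripper(.036); servo_line(current_position()+[0,0,.16],rate=.2)
cs=capture("scene");ct=capture("top");print(current_clock())
np.save("sceneW.npy",cloud(cs));np.save("topW.npy",cloud(ct));cv2.imwrite("pics/scene0.png",cs["image"]);cv2.imwrite("pics/top0.png",ct["image"])
a=ct["image"][80:340,180:440]; cv2.imwrite("pics/t3.png",cv2.resize(a,None,fx=2.3,fy=2.3,interpolation=2))
```

```text
contact True [-0.00013768  0.0002747   0.00699795] [-0.26070082  0.61595586  5.39641629]
11.8417
```

View pics/t3.png

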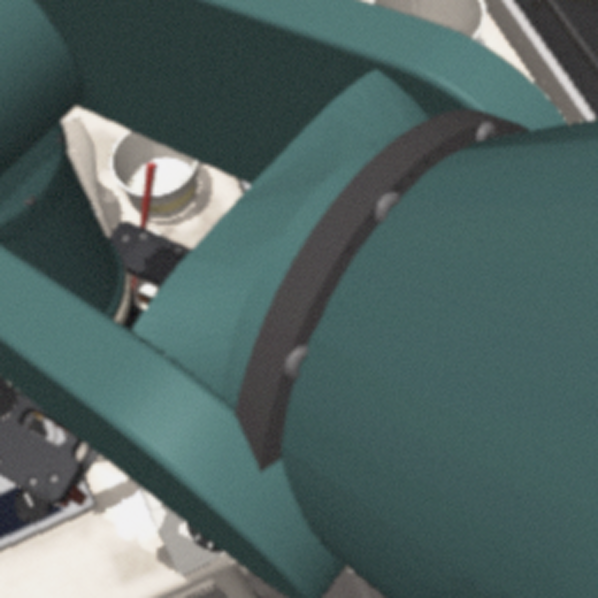

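Run:
```python
from h import *
j=np.array(current_joint_pos()); j[0]=1.35; goto_joints(j)
from scipy.optimize import least_squares
cs=capture("scene");ct=capture("top");print(current_clock())
for n,cc in(("scene",cs),("top",ct)):
    Wf=cloud(cc); np.save(f"{n}W.npy",Wf); cv2.imwrite(f"pics/{n}0.png",cc["image"])
    W=Wf[~np.isnan(Wf[...,0])]; c=np.array([.4985,.2905])
    for _ in range(4):
        d=W[:,:2]-c; r=np.hypot(*d.T); a=np.degrees(np.arctan2(d[:,1],d[:,0]))%360
        P=W[(r>.04)&(r<.062)&(W[:,2]>.088)&(W[:,2]<.102)&((a<75)|(a>115))&((a<240)|(a>330))]
        c=least_squares(lambda c:np.hypot(P[:,0]-c[0],P[:,1]-c[1])-.052,c,loss="soft_l1",f_scale=.002).x
    print(n,"centre",c.round(4),len(P))
    for s in np.arange(.068,.14,.014):
        q=W[(abs(r-s)<.007)&(W[:,2]>.088)&(W[:,2]<.135)&(a>50)&(a<140)]
        if len(q)>4: m=q.mean(0);print("  handle",round(s,3),len(q),m.round(4),np.degrees(np.arctan2(m[1]-c[1],m[0]-c[0])).round(1))
    P=W[(r<.04)&(W[:,2]>.045)&(W[:,2]<.065)]; print("  floor",np.linalg.lstsq(np.c_[P[:,:2]-c,np.ones(len(P))],P[:,2],rcond=None)[0].round(4))
a=ct["image"][80:340,180:440]; cv2.imwrite("pics/t4.png",cv2.resize(a,None,fx=2.3,fy=2.3,interpolation=2))
```

```text
13.6667
scene centre [0.4969 0.2905] 109
  handle 0.068 21 [0.493  0.3597 0.0927] 93.2
  handle 0.082 36 [0.4925 0.3732 0.103 ] 93.0
  handle 0.096 31 [0.4912 0.3856 0.1135] 93.4
  handle 0.11 30 [0.4915 0.4007 0.1197] 92.8
  handle 0.124 25 [0.4911 0.4141 0.1231] 92.7
  handle 0.138 11 [0.4903 0.4262 0.1228] 92.8
  floor [-0.0127  0.0003  0.0533]
top centre [0.4939 0.2912] 274
  handle 0.068 52 [0.4922 0.3593 0.0924] 91.4
  handle 0.082 61 [0.4912 0.3734 0.1016] 91.9
  handle 0.096 71 [0.491  0.3868 0.1157] 91.7
  handle 0.11 73 [0.4903 0.4012 0.1194] 91.9
  handle 0.124 83 [0.4891 0.415  0.1233] 92.2
  handle 0.138 31 [0.4879 0.425  0.1245] 92.5
  floor [ 0.0001 -0.0033  0.0523]
```

View pics/t4.png

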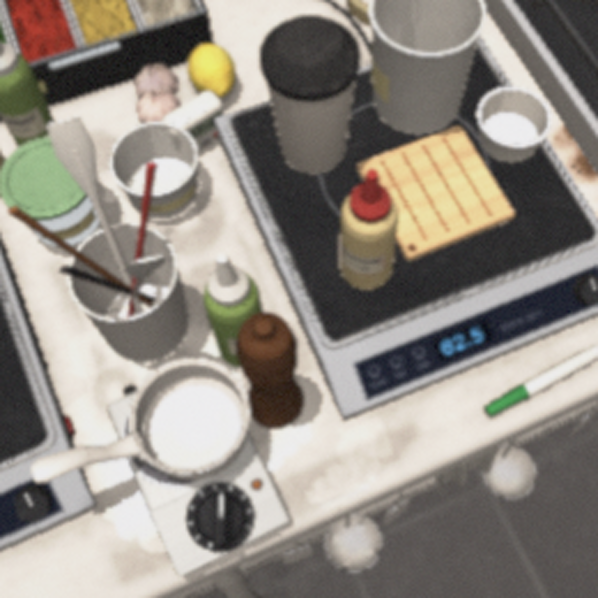

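```bash
cat >> h.py <<'E'
def tilted(c,zb,phi,th,h=.031):
    """rim pose with the tool leaned by th rad so that the drooping pan is level; rotated about the grasp point"""
    p,q=rimpose(c,zb,phi,0,h=h,sgn=-1); f=np.radians(phi); t=np.array([-np.sin(f),np.cos(f),0])
    R=Rn.from_rotvec(th*t); g=p-.019*Rn.from_quat(q).as_matrix()[:,2]
    q2=(R*Rn.from_quat(q)); return g+.019*q2.as_matrix()[:,2], q2.as_quat()
E
python3 - <<'E'
from h import *
c=(.495,.291)
p,q=tilted(c,.05,208,0)
move_ptp(p+[0,0,.16],q); servo_line(p+[0,0,.05],rate=.2)
print("contact",servo_line(p,rate=.1,contact_N=8))
move_gripper(0); print("gap",current_finger_gap())
p1,_=tilted(c,.065,208,0); servo_line(p1,rate=.06); sleep(.3)
print(rimz(c),current_finger_gap(),current_force().round(2))
p1,q1=tilted(c,.075,208,.10); servo_line(p1,q1,rate=.03); sleep(.3)
print(rimz(c),current_finger_gap(),current_force().round(2),current_clock())
for ph,cc,z in((208,c,.275),(204,(.56,.15),.275),(201,(.62,-.02),.275),(201,(.62,-.02),.082)):
    P,Q=tilted(cc,z,ph,.1); print(inverse_kinematics(P,Q) is not None)
E
```

```text
contact False
gap 0.014450699561305378
60:0.0975 80:0.0962 100:0.1021 120:0.1035 140:0.1051 160:0.1057  0.011157568499553598 [-0.65  2.38 -2.22]
60:0.1137 80:0.1138 100:0.1179 120:0.1176 140:0.1177 160:0.1183  0.01104866766788427 [ 0.61  1.07 -3.76] 18.9
True
True
True
True
```

Run:
```python
from h import *
c=(.495,.291)
print(current_finger_gap(),current_grip_force())
P,Q=tilted(c,.11,208,.14); servo_line(P,Q,rate=.05); sleep(.2)
print(rimz(c,.11,.19),current_finger_gap(),current_force().round(2))
cs=capture("scene"); a=cs["image"][110:240,180:340]; cv2.imwrite("pics/s3.png",cv2.resize(a,None,fx=4.8,fy=4.6,interpolation=2)); print(current_clock())
```

```text
0.01104866766788427 29.006415686326363
60:0.1523 80:0.1527 100:0.1544 120:0.1551 140:0.1539 160:0.1539 180:0.1539  0.010983069029135536 [-0.71  0.5  -2.96]
20.05
```

View pics/s3.png

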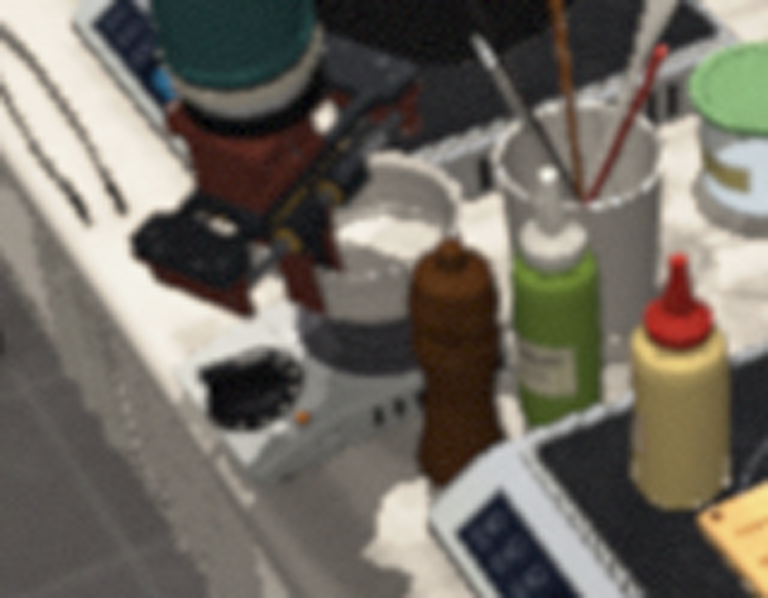

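Run:
```python
from h import *
for ph,cc,z,r in((208,(.495,.291),.275,.12),(204,(.56,.15),.275,.12),(201,(.62,-.02),.275,.12),(201,(.62,-.02),.15,.1)):
    P,Q=tilted(cc,z,ph,.14)
    if z==.15: P0,_=tilted(cc,.2,ph,.14); P=P0
    servo_line(P,Q,rate=r)
print(current_finger_gap(),current_force().round(2),current_clock())
from scipy.optimize import least_squares
for n in("scene","top"):
    cc=capture(n); Wf=cloud(cc); H=cv2.cvtColor(cc["image"],cv2.COLOR_BGR2HSV)
    W=Wf[(~np.isnan(Wf[...,0]))&(H[...,1]<70)]; c=np.array([.62,-.02])
    for _ in range(4):
        d=W[:,:2]-c; r=np.hypot(*d.T); a=np.degrees(np.arctan2(d[:,1],d[:,0]))%360
        P=W[(r>.042)&(r<.062)&(W[:,2]>.233)&(W[:,2]<.252)&((a<65)|(a>105))&((a<180)|(a>230))]
        if len(P)<15: break
        c=least_squares(lambda c:np.hypot(P[:,0]-c[0],P[:,1]-c[1])-.052,c,loss="soft_l1",f_scale=.002).x
    print(n,"c",c.round(4),len(P))
    if len(P)>10: print("  plane",np.linalg.lstsq(np.c_[P[:,:2]-c,np.ones(len(P))],P[:,2],rcond=None)[0].round(3))
    for s in(.08,.095,.11,.125):
        q=W[(abs(r-s)<.007)&(W[:,2]>.235)&(W[:,2]<.29)&(a>50)&(a<130)]
        if len(q)>4: m=q.mean(0);print("  handle",s,len(q),m.round(4),np.degrees(np.arctan2(m[1]-c[1],m[0]-c[0])).round(1))
    if n=="scene": cv2.imwrite("pics/s4.png",cv2.resize(cc["image"][110:290,230:470],None,fx=3.3,fy=3.2,interpolation=2))
```

```text
0.011470362730446658 [ 0.2  -0.11 -2.42] 25.525
scene c [ 0.6173 -0.0276] 233
  plane [ 0.086 -0.032  0.239]
top c [ 0.6178 -0.0301] 247
  plane [ 0.024 -0.019  0.242]
  handle 0.08 47 [0.6378 0.0472 0.249 ] 75.5
  handle 0.095 57 [0.6418 0.0618 0.2656] 75.4
  handle 0.11 64 [0.6463 0.0762 0.2709] 75.0
  handle 0.125 86 [0.6578 0.0872 0.2686] 71.2
```

View pics/s4.png

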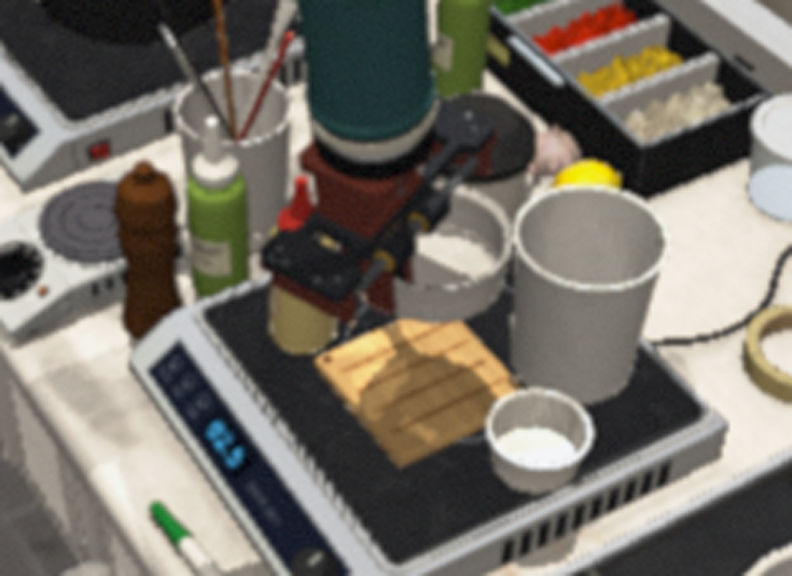

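Run:
```python
from h import *
pc=np.array([.6177,-.0292]); tg=np.array([.621,-.0195]); P=current_position(); R=Rn.from_rotvec([0,0,np.radians(9)])
d=R.apply(np.r_[P[:2]-pc,0]); Q=(R*Rn.from_quat(current_orientation())).as_quat()
P1=np.r_[tg+d[:2],P[2]]; servo_line(P1,Q,rate=.05)
print(servo_line(P1-[0,0,.10],rate=.08)); 
print("contact",servo_line(P1-[0,0,.122],rate=.03,contact_N=4),current_position()-P1,current_force().round(2))
move_gripper(.028); print(current_finger_gap())
zt=Rn.from_quat(Q).as_matrix()[:,2]; p=current_position()
servo_line(p-.06*zt,rate=.1); servo_line(p-.06*zt+[-.03,-.03,.12],rate=.2)
j=np.array(current_joint_pos()); j[0]=.95; goto_joints(j)
print(current_clock())
from scipy.optimize import least_squares
for n in("scene","top"):
    cc=capture(n); Wf=cloud(cc); H=cv2.cvtColor(cc["image"],cv2.COLOR_BGR2HSV); np.save(f"{n}W.npy",Wf); cv2.imwrite(f"pics/{n}0.png",cc["image"])
    W=Wf[(~np.isnan(Wf[...,0]))&(H[...,1]<70)]; c=tg.copy()
    for _ in range(4):
        d=W[:,:2]-c; r=np.hypot(*d.T); a=np.degrees(np.arctan2(d[:,1],d[:,0]))%360
        P=W[(r>.042)&(r<.06)&(W[:,2]>.118)&(W[:,2]<.13)&((a<65)|(a>105))]
        if len(P)<15: break
        c=least_squares(lambda c:np.hypot(P[:,0]-c[0],P[:,1]-c[1])-.052,c,loss="soft_l1",f_scale=.002).x
    print(n,"c",c.round(4),len(P))
    for s in(.08,.095,.11,.125):
        q=W[(abs(r-s)<.007)&(W[:,2]>.12)&(W[:,2]<.165)&(a>60)&(a<100)]
        if len(q)>4: m=q.mean(0);print("  handle",s,len(q),m.round(4),np.degrees(np.arctan2(m[1]-c[1],m[0]-c[0])).round(1))
    q=W[(r<.04)&(W[:,2]>.07)&(W[:,2]<.1)]; print("  floor",np.linalg.lstsq(np.c_[q[:,:2]-c,np.ones(len(q))],q[:,2],rcond=None)[0].round(4))
    # knob: dark pixels round expected place
    m=(H[...,2]<75)&(abs(Wf[...,0]-.41)<.05)&(abs(Wf[...,1]-.296)<.045)&(Wf[...,2]>.02)
    q=Wf[m]; print("  knob",len(q),q.mean(0).round(4),q.min(0).round(4),q.max(0).round(4)); t=q[q[:,2]>np.percentile(q[:,2],80)]; print("   top",t.mean(0).round(4))
    # plate centre (dark iron disc)
    m=(H[...,2]<120)&(abs(Wf[...,0]-.48)<.09)&(abs(Wf[...,1]-.3)<.07)&(abs(Wf[...,2]-.05)<.004)&(Wf[...,0]>.43)
    q=Wf[m]; print("  plate",len(q),q.mean(0).round(4),q.min(0).round(4),q.max(0).round(4))
a=cv2.imread("pics/top0.png")
A=cv2.resize(a[230:330,215:315],(480,480),interpolation=2); B=cv2.resize(a[80:260,290:430],(320,411),interpolation=2)
M=np.zeros((480,800,3),np.uint8); M[:,:480]=A; M[:411,480:]=B; cv2.imwrite("pics/t5.png",M)
```

```text
False
contact True [-0.00028628 -0.00013455 -0.12017176] [-0.81 -0.65  5.33]
0.02816985309648751
32.3083
scene c [ 0.6226 -0.0201] 226
  handle 0.08 46 [0.6342 0.0593 0.1311] 81.6
  handle 0.095 38 [0.6362 0.0738 0.1458] 81.8
  handle 0.11 33 [0.6379 0.0889 0.1503] 82.0
  handle 0.125 33 [0.641  0.1027 0.1534] 81.5
  floor [-0.0093 -0.0014  0.0834]
  knob 243 [0.4093 0.2926 0.0421] [0.3861 0.272  0.0207] [0.4415 0.3155 0.0691]
   top [0.4094 0.2952 0.0598]
  plate 438 [0.4905 0.3062 0.05  ] [0.4314 0.2519 0.046 ] [0.5373 0.3531 0.054 ]
top c [ 0.6215 -0.018 ] 299
  handle 0.08 17 [0.6331 0.0633 0.1334] 81.9
  handle 0.095 47 [0.634  0.0763 0.1461] 82.5
  handle 0.11 51 [0.636  0.0906 0.15  ] 82.4
  handle 0.125 53 [0.6376 0.106  0.1537] 82.6
  floor [-0.0016 -0.0006  0.0826]
  knob 502 [0.4098 0.3024 0.0415] [0.3844 0.2746 0.0211] [0.441  0.3305 0.0681]
   top [0.4032 0.3014 0.0605]
  plate 1589 [0.4999 0.3052 0.0493] [0.4318 0.2301 0.046 ] [0.5639 0.3535 0.0534]
```

View pics/t5.png

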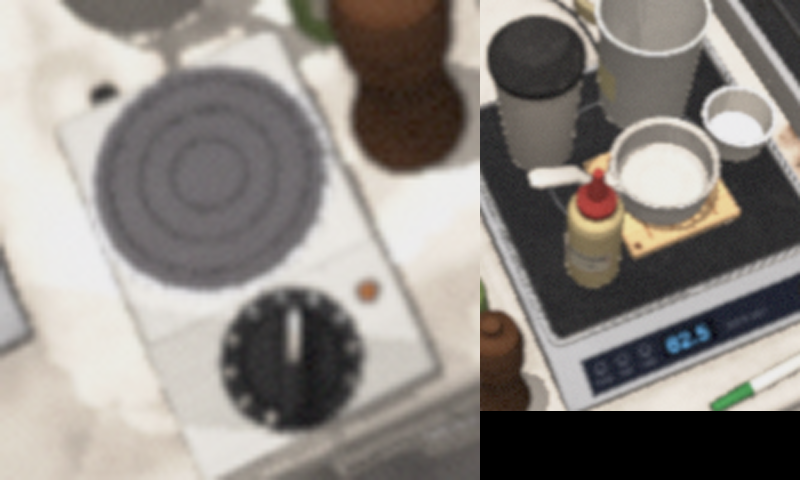

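```bash
cat > knob.py <<'E'
from h import *
n="top"; W=np.load("topW.npy"); I=cv2.imread("pics/top0.png"); H=cv2.cvtColor(I,cv2.COLOR_BGR2HSV)
V=H[...,2].astype(int); X,Y,Z=[W[...,i] for i in range(3)]
def fitplane(P):
    A=np.c_[P[:,:2],np.ones(len(P))]; w=np.ones(len(P),bool)
    for _ in range(5):
        s=np.linalg.lstsq(A[w],P[w,2],rcond=None)[0]; w=abs(A@s-P[:,2])<.003
    return s,w.sum()
r0=np.hypot(X-.41,Y-.302)
s,k=fitplane(W[(r0>.029)&(abs(Y-.302)<.048)&(X>.38)&(X<.43)&(V>130)&(Z>.015)&(Z<.06)])
nrm=np.array([-s[0],-s[1],1]);nrm/=np.linalg.norm(nrm)
print("deck plane",s.round(3),k,"tilt",np.degrees(np.arccos(nrm[2])).round(1),"lean dir",np.degrees(np.arctan2(nrm[1],nrm[0])).round(1))
def hgt(P): return (P[...,2]-(P[...,:2]@s[:2]+s[2]))*nrm[2]
h=hgt(W)
dark=((V<90)&(r0<.04)).astype(np.uint8); dark=cv2.morphologyEx(dark,cv2.MORPH_CLOSE,np.ones((5,5)))
cn=max(cv2.findContours(dark,cv2.RETR_EXTERNAL,2)[0],key=cv2.contourArea); (u,v),rad=cv2.minEnclosingCircle(cn); el=cv2.fitEllipse(cn)
print("circle",u,v,rad,"ellipse",el)
P=W[(dark>0)&(h>.003)&(h<.010)]; print("skirt mean",len(P),P.mean(0).round(4))
T=W[(r0<.04)&(h>.022)&(h<.036)]; print("bar top",len(T),T.mean(0).round(4),hgt(T).mean().round(4))
d=(T-T.mean(0))[:,:2]; print("bar dir",np.linalg.svd(d,full_matrices=False)[2][0].round(3))
Wp=W[int(round(el[0][1])),int(round(el[0][0]))]; print("at ellipse centre",Wp.round(4),"h",hgt(Wp).round(4))
# white pointer inside the knob
ee=np.hypot(*(np.indices(V.shape)[::-1]-np.array(el[0])[:,None,None])); m=(V>120)&(ee<el[1][0]/2*.72); Pm=W[m]; print("pointer",m.sum(),Pm.mean(0).round(4),np.argwhere(m).mean(0))
pm=(V<135)&(V>60)&(np.hypot(X-.497,Y-.303)<.062)&(abs(Z-.05)<.005)
e2=cv2.fitEllipse(max(cv2.findContours(cv2.morphologyEx(pm.astype(np.uint8),cv2.MORPH_OPEN,np.ones((5,5))),cv2.RETR_EXTERNAL,2)[0],key=cv2.contourArea)); print("plate",e2,W[int(round(e2[0][1])),int(round(e2[0][0]))].round(4))
# scene cross-check
S=np.load("sceneW.npy"); hs=hgt(S); rs=np.hypot(S[...,0]-.41,S[...,1]-.302)
T=S[(rs<.04)&(hs>.022)&(hs<.036)]; print("scene bar top",len(T),T.mean(0).round(4),np.percentile(T,[2,98],axis=0).round(3).tolist())
E
python3 knob.py
```

```text
deck plane [ 0.357  0.007 -0.118] 462 tilt 19.6 lean dir -178.9
circle 275.44232177734375 304.8247985839844 14.404217720031738 ellipse ((275.3400573730469, 304.979248046875), (26.936595916748047, 27.780607223510742), 174.83334350585938)
skirt mean 274 [0.4121 0.3014 0.0378]
bar top 156 [0.4054 0.3006 0.0613] 0.0309
bar dir [-0.906  0.424]
at ellipse centre [0.4068 0.3022 0.0594] h 0.0286
pointer 19 [0.4154 0.2967 0.0651] [299.42105263 275.68421053]
plate ((258.2062683105469, 266.57965087890625), (43.8585319519043, 46.27326965332031), 61.0318489074707) [0.4994 0.3064 0.049 ]
scene bar top 80 [0.4064 0.2985 0.0599] [[0.388, 0.287, 0.049], [0.426, 0.311, 0.069]]
```

```bash
cat > kpose.py <<'E'
from h import *
yaw=np.radians(1.5); t18=np.radians(18)
f=np.array([np.cos(yaw),np.sin(yaw),0]); a=-np.sin(t18)*f+np.array([0,0,np.cos(t18)])
e=np.cos(t18)*f+np.array([0,0,np.sin(t18)])
base=np.array([.4055,.3000,.0608])-.030*a
def kp(ang,h,s=1):
    b=Rn.from_rotvec(np.radians(ang)*a).apply(e); z=-a; y=s*np.cross(a,b); x=np.cross(y,z)
    return base+h*a, Rn.from_matrix(np.stack([x,y,z],1)).as_quat()
E
python3 - <<'E'
from kpose import *
print(base,a)
for s in(1,-1):
    for ang in(-24.5,20,60,100,135):
        for h in (.011,):
            P,Q=kp(ang,h,s); j=inverse_kinematics(P,Q); print(s,ang,None if j is None else np.round(j,3))
    P,Q=kp(-24.5,.1,s); j=inverse_kinematics(P,Q); print(" high",None if j is None else np.round(j,3))
E
```

```text
[0.41476733 0.30024267 0.0322683 ] [-0.3089111  -0.00808912  0.95105652]
1 -24.5 [ 0.626  0.424  2.098 -0.468  0.397 -0.131]
1 20 [ 0.626  0.424  2.098 -0.468  0.397 -0.907]
1 60 [ 0.626  0.424  2.098 -0.468  0.397 -1.605]
1 100 [ 0.626  0.424  2.098 -0.468  0.397 -2.304]
1 135 [ 0.626  0.424  2.098 -0.468  0.397 -2.914]
 high [ 0.665  0.233  2.06  -0.324  0.618 -0.261]
-1 -24.5 None
-1 20 [ 0.626  0.424  2.098 -0.468  0.397  2.234]
-1 60 [ 0.626  0.424  2.098 -0.468  0.397  1.536]
-1 100 [ 0.626  0.424  2.098 -0.468  0.397  0.838]
-1 135 [ 0.626  0.424  2.098 -0.468  0.397  0.227]
 high [ 0.665  0.233  2.06  -0.324  0.618  2.881]
```

Run:
```python
from kpose import *
P,Q=kp(-24.5,.10); P0,_=kp(-24.5,.011)
move_gripper(.034); move_ptp(P+np.array([0,0,.06]),Q); servo_line(P,rate=.2)
print("contact",servo_line(P0,rate=.06,contact_N=6),current_position()-P0)
f0=current_force(); move_gripper(0); print("gap",current_finger_gap(),"dF",(current_force()-f0).round(1))
j=np.array(current_joint_pos()); print(j.round(3)); 
for d in(.5,1.0,1.5,2.0):
    g=j.copy(); g[5]-=d; goto_joints(g); print(d,(current_force()-f0).round(1),"Tz",round(float(current_torque()@a),3),current_finger_gap())
move_gripper(.034); servo_line(current_position()+.07*a,rate=.15)
print(current_clock())
j=np.array(current_joint_pos()); j[5]+=np.pi; goto_joints(j); print(j[5],current_clock())
```

```text
contact False [9.79320395e-05 1.09627939e-04 3.22134756e-04]
gap 0.012791678661588072 dF [-1.1  5.6 -1.3]
[ 0.626  0.424  2.096 -0.467  0.394 -0.131]
0.5 [-1.7  3.5 -2.4] Tz 0.027 0.012994561261628356
1.0 [-3.1  5.6 -2.1] Tz 0.018 0.012588196205529376
1.5 [-4.1  7.6 -2.1] Tz 0.029 0.013029484157895678
2.0 [-6.   8.5 -2.6] Tz 0.049 0.013029598967085138
39.6917
0.8990781290908467 42.3417
```

```bash
python3 - <<'E'
from kpose import *
P=current_position()-.07*a
print("contact",servo_line(P,rate=.07,contact_N=6)); move_gripper(0); print("gap",current_finger_gap())
j=np.array(current_joint_pos()); T0=float(current_torque()@a)
for d in list(np.arange(.3,.61,.3))+list(np.arange(.66,1.1,.03)):
    g=j.copy(); g[5]-=d; goto_joints(g); T=float(current_torque()@a); print(round(d,2),round(T-T0,3),round(g[5]-current_joint_pos()[5],4),end=" | ")
    if abs(T-T0)>.45: break
print(); move_gripper(.034); servo_line(current_position()+.08*a,rate=.15); servo_line(current_position()+[0,0,.1],rate=.2)
j=np.array(current_joint_pos()); j[0]=1.3; goto_joints(j); print(current_clock())
capture("scene"); c=capture("top"); cv2.imwrite("pics/top0.png",c["image"]); np.save("topW.npy",cloud(c))
a_=c["image"]; A=cv2.resize(a_[270:330,245:305],(480,480),interpolation=2); B=cv2.resize(a_[80:280,260:430],(320,376),interpolation=2)
M=np.zeros((480,800,3),np.uint8); M[:,:480]=A; M[:376,480:]=B; cv2.imwrite("pics/t6.png",M)
E
python3 knob.py | grep -E "bar|pointer"
```

```text
contact False
gap 0.01285708428865209
0.3 0.094 -0.0038 | 0.6 0.071 -0.0057 | 0.66 0.053 -0.0043 | 0.69 0.053 -0.0024 | 0.72 0.081 -0.0016 | 0.75 0.068 -0.0013 | 0.78 0.018 -0.0012 | 0.81 -0.224 -0.0015 | 0.84 -0.587 -0.0017 | 
49.5333
bar top 153 [0.4053 0.3009 0.0611] 0.0305
bar dir [-0.716  0.698]
pointer 15 [0.3977 0.3082 0.0595] [310.4        273.86666667]
scene bar top 80 [0.4064 0.2985 0.0599] [[0.388, 0.287, 0.049], [0.426, 0.311, 0.069]]
```

View pics/t6.png

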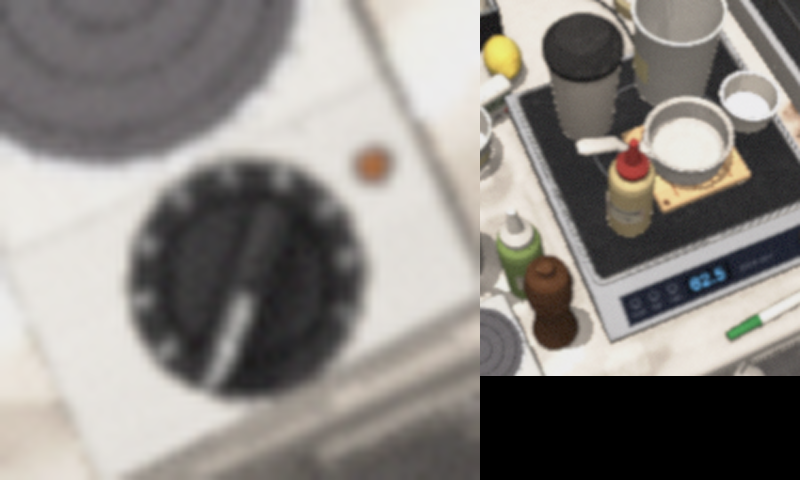

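The pointer is at front left (crop (225,340)), and the stop was felt as a torque rise where expected. The pan sits flat on the board, and everything around it is still upright. Handing in.

```bash
python3 -c "
from bench import *
print(current_force(),current_clock()); print(close_job())"
```

```text
[-0.10891067 -0.74354214  0.05042254] 49.6333
the job is handed in; nothing more can be done
None
```

I handed the job in at 49.6 s. The pan is flat on the board, about 2 mm off centre with its handle about 8° off straight left. The thermostat is turned to its anticlockwise stop, and nothing around the work was knocked over or visibly moved; the verdict was not shown.

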